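# Stack the loaded mould tray on the clamped tray

## Task

Lift the mould tray by its wooden handle and stack it gently on the tray that is clamped in the dock, so that all four corner pins drop fully into the sockets and the tray lies level on the rails below. Where the lower tray was clamped along the dock is not measured, so feel for the sockets rather than forcing it; keep both moulds in the tray, and do not disturb the pliers, loupe, tape or tweezers.

Things in the scene. Friction and masses are not known exactly. Their poses are not given: they have to be found in the camera images.
- tray: Loose upper tray, aluminium, 116 (x) x 160 (y) mm, walls to z = 31 mm, about 0.55 kg with its moulds. Origin: its centre, at the height of its pin tips (it stands on them: z = 0 on the bench); y along its length. Four round pins 8 mm thick, 2 mm taper at the foot, at x = +-48, y = +-50 mm, reach 8 mm below the deck (deck z 8 to 13 mm). A half turn makes no difference.
- tray_handle (a point): Centre of the tray's wooden bridge handle, 62 mm above the tray's origin. The bar lies along the tray's y: 12 mm wide (x), 116 mm long, 14 mm tall, open beneath (48 mm to the deck), on two posts at y = +-50 mm.
- dock: Dark steel plate 140 (x) x 230 (y) x 8 mm, fixed to the bench; end stops 18 mm high. Origin: centre of its underside, on the bench; y along its length. A lower tray, 116 x 160 mm, is clamped firmly on it, square with it and centred across (x = 0), but anywhere up to 15 mm either way from the middle along y; that shift is not measured.
- dock_rails (a point): Point 32 mm above the dock's origin, level with the flat tops of the lower tray's two side rails (20 mm wide, x = +-38 to +-58 mm, 160 mm long). Square sockets 11 mm wide, 12 mm deep, chamfer 2 mm, at x = +-48, y = shift +-50 mm. Pins home: the tray's origin is 24 mm above the dock's and its deck lies on the rails; pins riding on the rails: 32 mm.
- mould_l: Green rubber mould, 40 x 50 x 18 mm, lying loose in the tray on one side of the handle. Origin: centre of its underside; its top is 31 mm above the tray's origin.
- mould_r: The second green mould, alike, on the other side of the handle.
- pliers: Bystander: flat pliers with black handles, 38 x 135 x 13 mm, lying on the bench between the two places. Origin: centre of the underside. Behind them stand fixed stacks of moulds up to about 150 mm high and a green holder 166 mm high: carry the tray over these with room to spare, or round them.
- loupe: Bystander: black eye loupe, 34 mm across, 30 mm high. Origin: centre of the underside.
- tape: Bystander: tape roll, 72 mm across, 18 mm high, at the right. Origin: centre of the underside.
- tweezers: Bystander: tweezers, 12 x 126 x 8 mm. Origin: centre of the underside.
Things that resemble listed ones, but are neither listed nor needed, are in the scene too. Leave any grey or red look-alike of the mould_r alone.

How it is judged:
On the way:
1. the tray is lifted clear of the bench (height (world z) of tray above 0.05 m), for 0.2 s.
At the end, for the whole second after the job is handed in: All four pins home: tray origin 20 to 26.5 mm above the dock's, tilt under 0.03 rad, along the dock within 0.06 rad, within 5 mm of its centre across and 21 mm along, at rest; both moulds in the tray (within 70 mm of its centre, undersides 8 to 32 mm above its origin) (z of tray in the frame of dock between 0.02 and 0.0265 m and angle between tray's own z axis and vertical below 0.03 rad and angle between the y axis of tray and the y axis of dock, either way round below 0.06 rad and x of tray in the frame of dock between -0.005 and 0.005 m and y of tray in the frame of dock between -0.021 and 0.021 m and horizontal distance between each of mould_l, mould_r and tray below 0.07 m and z of mould_l in the frame of tray between 0.008 and 0.032 m and z of mould_r in the frame of tray between 0.008 and 0.032 m and linear speed of tray below 0.01 m/s); the robot touches nothing.
It fails at once if the tray is rammed or dropped onto the dock or its tray (over 80 N) (contact force between tray and dock above 80 N).
It fails at once if a bystander (pliers, loupe, tape, tweezers) is moved more than 30 mm (distance of any of pliers, loupe, tape, tweezers from where it was at the start of the episode above 0.03 m).
It also fails if it takes over 58 s, if anything falls off the work surface, if the arm or the gripper's body presses on something with over 40 N, if the wrist force passes 120 N, or if a joint passes its speed limit or range.

## Robot

A 6-joint arm with a two-finger parallel gripper is mounted at the origin on a cart in front of the work surface, level with it; the furniture and walls round the work are solid. World frame = base frame: x ahead of the robot, y to its left, z up, the work surface at z = 0. Lengths are in m, angles in rad, forces in N, time in s.
With the tool pointing down it reaches from about 0.375 to 0.9 m from the base axis. Payload 3.1 kg.
Tool frame: the origin (TCP) lies midway between the tips of the shut fingers; the grasp point (between the pads) lies grip_point_offset behind it (grip_point_offset is the distance from the TCP to the grasp point, in m); y points along the fingers, z is the direction in which the jaws open and shut, and the axes are right-handed (so a half turn about y gives the same grasp; the last joint's range is limited). The gripper opens to 87 mm and grips with 3 to 60 N. Pads are 19 mm wide; open, the fingers measure 117 mm over their backs; the gripper's body (75 mm by 190 mm) begins 51 mm behind the grasp point.
Start: joints at [-1.359, 0.527, 1.433, -0, 1.181, -0.178], TCP at [0.238, -0.578, 0.223] pointing down, gripper open.
Joint ranges: [-3.08, 3.08], [-0.75, 2.2], [0.22, 2.44], [-1.43, 4.57], [0, 2.65], [-2.85, 2.85]. Speed limits (rad/s): [2.79, 2.79, 3.14, 3.14, 3.14, 3.14].

## Interface

Orientations are given as a unit quaternion [x, y, z, w].
In Python, from rig import * gives the robot as it stands.
- The arm moves only by the tool jog_arm, never from a script. Its argument "increments" is a list that holds one entry, the list of rows, each a list of 7 numbers: the turn, a rotation vector about the world's x, y, z in degrees, then the shift along the world's x, y, z in m, then the closure, from -1 (fully open) to 1 (shut), so that 0 is half open. In form: [[[rx, ry, rz, x, y, z, jaw], ...]]. A call has 1 to 8 rows; each row is the pose to reach, as a shift and turn from the pose measured when the call began; what a row does not reach only later rows make up. A row lasts 1/10 s, in which the tool goes at most 50 mm and 8.59 degrees, less where a joint would pass 70% of its speed; a pose out of reach is approached as far as the arm can. A call with a gripper value outside its range is refused whole. The fingers move at their own pace and stop on an object; "squeeze" is the grip in N (left out, the last holds). Time passes only in rows, so rows that repeat a pose let the fingers close. It gives the time, the measured TCP pose, the force and the opening at its end, in the units of the state.
- get_obs(): the state, without advancing time (a new reading comes with each control period).
- camera(name): name is "scene" or "top" or "wrist"; returns the picture (480x640x3 uint8, red, green, blue); there is no depth.
- camera_info(name): a dict with "K" (3x3 intrinsics, pixels), "k1" (the pictures are not rectified: a ray, as slopes to the right and down, at radius r is drawn at 1 + k1 r^2 times it, then the intrinsics apply), "R" (3x3) and "t" (3): a world point X has camera coordinates R X + t. Camera axes: x right, y down, z forward; pixel columns grow to the right and rows downward; lengths in m; the calibration is good to about 2 mm. A picture is of the moment at which its call begins: read the wrist's pose just before it. camera_info takes no time and is no camera call; for the wrist camera it gives the pose at the moment of the call.
- hand_in(): hands the job in, once; it reports no verdict.
The state is a dict: "time": time; "q": joint angles; "joint_velocities": joint speeds; "joint_torque": joint torques, N m; "position": TCP position; "tool_rot": TCP orientation; "ft_force": force on the tool from outside, world axes, zero at the start; "moment": the same for the moment, N m; "grip_width": finger opening in m.
Only numpy, scipy, OpenCV 4.12 (cv2) and the standard library are available. Lean on these libraries where they do the work, as an engineer would, in place of code of your own. Each camera call takes 0.05 s, during which the arm holds its last target.

## Working session

There is one attempt and no reset: what is moved stays moved. The work goes in short steps, Python scripts to look and compute and a tool call to move; the robot and the scene stay as the last step left them, time stands still between calls to the robot, and variables do not carry over. Pictures are saved under pics/ and viewed, and the job is handed in when it is done.

Besides the shell and the picture viewer there is one more tool, called after "Emit:" as a command line: name --argument value ..., lists and objects as JSON in quotes. jog_arm: Moves the arm, as the interface text tells. Its arguments: {"type":"object","properties":{"increments":{"type":"array","items":{"type":"array","items":{"type":"array","items":{"type":"number"}}}},"squeeze":{"type":"number"}},"required":["increments"]}

```bash
ls; mkdir -p pics
python3 - <<'E'
from rig import *
import cv2
o=get_obs()
for k,v in o.items(): print(k,v)
for n in ["scene","top","wrist"]:
    i=camera_info(n); print(n,i)
    cv2.imwrite(f"pics/{n}0.png",cv2.cvtColor(camera(n),cv2.COLOR_RGB2BGR))
E
```

```text
pics
time 0.0
q [-1.35949513e+00  5.28468195e-01  1.43390288e+00  1.19454504e-05
  1.18140245e+00 -1.78489790e-01]
joint_velocities [-0.0005676  -0.00035826 -0.00016803  0.00093652 -0.00179352 -0.00039251]
joint_torque [-1.66372942e-03 -4.40041888e+01 -1.76591885e+01  6.32674573e-02
  5.83116850e-02 -1.76825538e-04]
position [ 0.23737651 -0.57737213  0.22157021]
tool_rot [-0.13694822  0.69449069 -0.69294866  0.13693073]
ft_force [-0.53635591 -0.05422421 -0.02547708]
moment [ 0.01971192  0.00522466 -0.00526512]
grip_width 0.08674306801533886
scene {'K': array([[606.00733375,   0.        , 321.98549147],
       [  0.        , 606.00733375, 239.56039966],
       [  0.        ,   0.        ,   1.        ]]), 'k1': -0.062107813465837235, 'R': array([[ 0.60473553, -0.79640805, -0.00539982],
       [-0.57725685, -0.43363645, -0.69190603],
       [ 0.54869798,  0.42153724, -0.72196737]]), 't': array([-0.21887078,  0.36015413,  1.65506948])}
top {'K': array([[445.43234332,   0.        , 318.85703654],
       [  0.        , 445.43234332, 240.66255237],
       [  0.        ,   0.        ,   1.        ]]), 'k1': -0.05743167704892435, 'R': array([[-0.01611533, -0.99973279, -0.01657262],
       [-0.99581413,  0.01753917, -0.08970279],
       [ 0.08996949,  0.01505766, -0.99583069]]), 't': array([0.10948812, 0.52145143, 1.46666241])}
wrist {'K': array([[430.97847235,   0.        , 320.73710549],
       [  0.        , 430.97847235, 241.46468341],
       [  0.        ,   0.        ,   1.        ]]), 'k1': -0.10603734091511158, 'R': array([[ 0.38086028, -0.92463197, -0.00107674],
       [-0.88284291, -0.36399281,  0.29681245],
       [-0.27483421, -0.11209349, -0.95493519]]), 't': array([-0.6240474 , -0.03658456,  0.39160664])}
```

View pics/scene0.png

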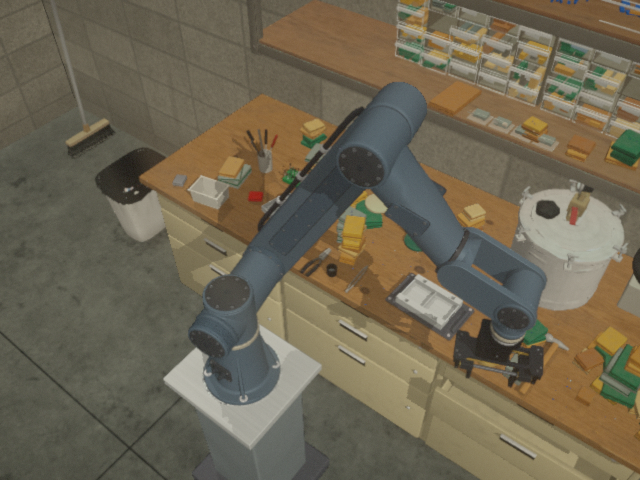

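View pics/top0.png

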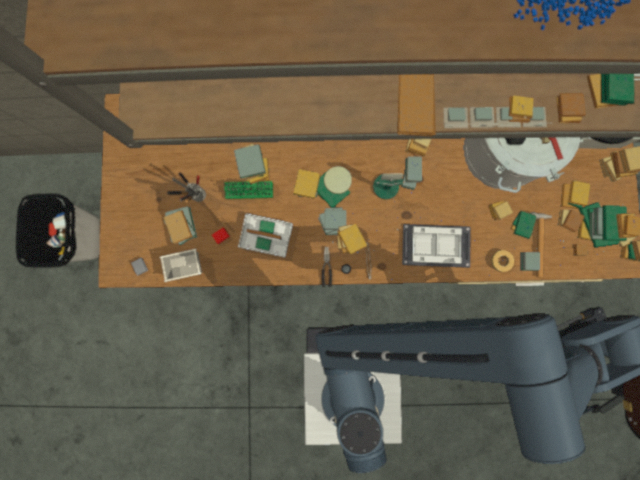

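View pics/wrist0.png

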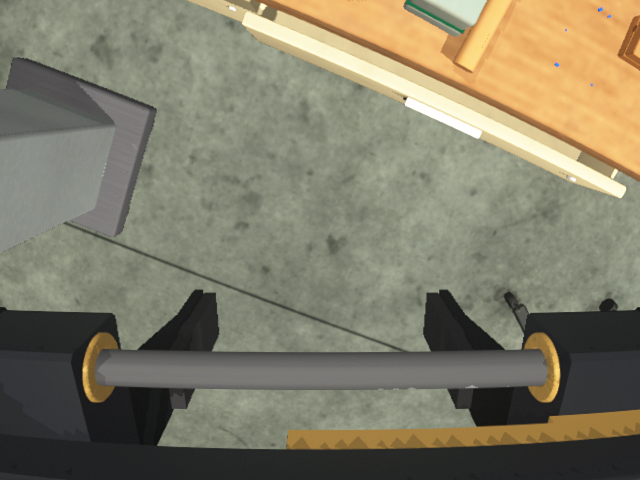

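The top view shows the tray with two green moulds and a handle bar at about (265,235). The dock with the clamped tray is at (437,246), the white box at (180,265) and the pliers at (326,268). I'll crop these.

```bash
cat > h.py <<'E'
import numpy as np, cv2
from rig import *
def ray(info,u,v):
    K=info['K'];k=info['k1'];d=np.array([k,0,0,0,0.])
    d=np.array([k,0,0,0.])
    p=cv2.undistortPoints(np.array([[[u,v]]],float),K,d)[0,0]
    R=np.array(info['R']);t=np.array(info['t'])
    return -R.T@t, R.T@np.array([p[0],p[1],1.])
def onz(info,u,v,z):
    c,d=ray(info,u,v); return c+d*(z-c[2])/d[2]
def proj(info,X):
    X=np.atleast_2d(X); rv=cv2.Rodrigues(np.array(info['R']))[0]
    return cv2.projectPoints(X.astype(float),rv,np.array(info['t']),info['K'],np.array([info['k1'],0,0,0.]))[0][:,0]
def crop(img,x0,y0,x1,y1,s,fn):
    c=img[y0:y1,x0:x1]; cv2.imwrite(fn,cv2.resize(c,None,fx=s,fy=s,interpolation=cv2.INTER_CUBIC))
def snap(n,fn):
    i=camera_info(n); im=cv2.cvtColor(camera(n),cv2.COLOR_RGB2BGR); cv2.imwrite(fn,im); return i,im
E
python3 - <<'E'
from h import *
im=cv2.imread('pics/top0.png')
crop(im,150,200,300,290,5,'pics/c1.png')
crop(im,310,200,500,290,4,'pics/c2.png')
i=camera_info('top')
for n,u,v,z in [('tray',265,235,.03),('dock',437,246,.03),('pliers',326,268,0.01)]: print(n,onz(i,u,v,z))
E
```

```text
tray [0.54492099 0.28059764 0.03      ]
dock [ 0.49794116 -0.29251368  0.03      ]
pliers [0.43185645 0.07837655 0.01      ]
```

View pics/c1.png

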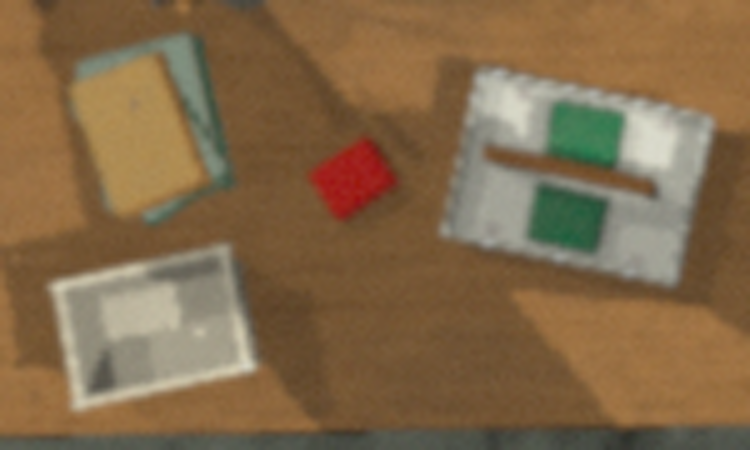

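View pics/c2.png

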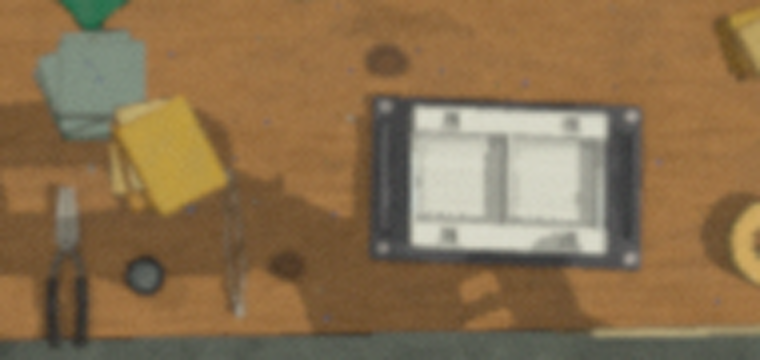

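Candidates for the tray are the aluminium tray with the brown handle and two green moulds (265,235), the white box without a handle (180,265), and the clamped tray in the dock (437,246). I choose (265,235), since it's the only one with a wooden handle. The crop also shows four sockets in the clamped tray near (423,230), (453,231), (422,259) and (452,260).

Run:
```python
from h import *
i=camera_info('top')
a=onz(i,150+487/5,200+152/5,.069);b=onz(i,150+655/5,200+187/5,.069)
print(a,b,(a+b)/2,np.linalg.norm(a-b),np.degrees(np.arctan2(*(b-a)[:2])))
S=[onz(i,310+u/4,200+v/4,.032) for u,v in [(451,119),(571,123),(449,236),(568,240)]]
print(np.array(S),np.mean(S,0))
D=[onz(i,310+u/4,200+v/4,.018) for u,v in [(386,105),(632,115),(382,247),(630,258)]]
print(np.array(D),np.mean(D,0))
o=get_obs()
from scipy.spatial.transform import Rotation as R
print(R.from_quat(o['tool_rot']).as_matrix())
import rig; print([k for k in dir(rig) if 'off' in k or 'grip' in k], getattr(rig,'grip_point_offset',None))
iw=camera_info('wrist'); print('cam',-iw['R'].T@iw['t'])
```

```text
[0.55696121 0.33291564 0.069     ] [0.53201982 0.22304655 0.069     ] [0.54449052 0.27798109 0.069     ] 0.11266449886456997 -167.2100430942669
[[ 0.55296632 -0.24651162  0.032     ]
 [ 0.54787554 -0.34685417  0.032     ]
 [ 0.45545595 -0.24125827  0.032     ]
 [ 0.45033472 -0.34018031  0.032     ]] [ 0.50165813 -0.29370109  0.032     ]
[[ 0.56733154 -0.19519964  0.018     ]
 [ 0.55527619 -0.40294212  0.018     ]
 [ 0.44789478 -0.1878367   0.018     ]
 [ 0.43488065 -0.39575257  0.018     ]] [ 0.50134579 -0.29543276  0.018     ]
[[-9.24990075e-01 -3.23720523e-04  3.79991127e-01]
 [-3.79991121e-01  1.65715107e-03 -9.24988649e-01]
 [-3.30264895e-04 -9.99998575e-01 -1.65585922e-03]]
['grip_point_offset'] 0.0187
cam [ 0.31301508 -0.54648751  0.3842638 ]
```

Emit:
jog_arm --increments '[[[0,0,8,0.03,0.03,0.005,-1],[0,0,16,0.06,0.06,0.01,-1],[0,0,24,0.09,0.09,0.015,-1],[0,0,32,0.12,0.12,0.02,-1],[0,0,40,0.15,0.15,0.025,-1],[0,0,48,0.18,0.18,0.03,-1],[0,0,56,0.21,0.22,0.03,-1],[0,0,64,0.24,0.245,0.03,-1]]]'

```text
time: 0.95
position: [0.478, -0.3295, 0.2517]
tool_rot: [-0.486, 0.515, -0.513, 0.485]
ft_force: [-0.1, -1.9, 0.3]
grip_width: 0.0872
```

Emit:
jog_arm --increments '[[[0,0,0,0,0,0,-1],[0,0,0,0,0,0,-1],[0,0,0,0,0,0,-1]]]'

```text
time: 1.25
position: [0.4773, -0.3301, 0.2515]
tool_rot: [-0.485, 0.516, -0.513, 0.485]
ft_force: [1.0, -0.4, 0.3]
grip_width: 0.0869
```

Run:
```python
from h import *
i,im=snap('wrist','pics/w1.png')
o=get_obs(); print(o['position'],o['tool_rot'],o['ft_force'],o['time'])
np.savez('w1.npz',**i)
```

```text
[ 0.47711657 -0.33043296  0.25150212] [-0.48526036  0.5159293  -0.51334763  0.48457564] [0.92564756 0.1751981  0.38982144] 1.3
```

View pics/w1.png

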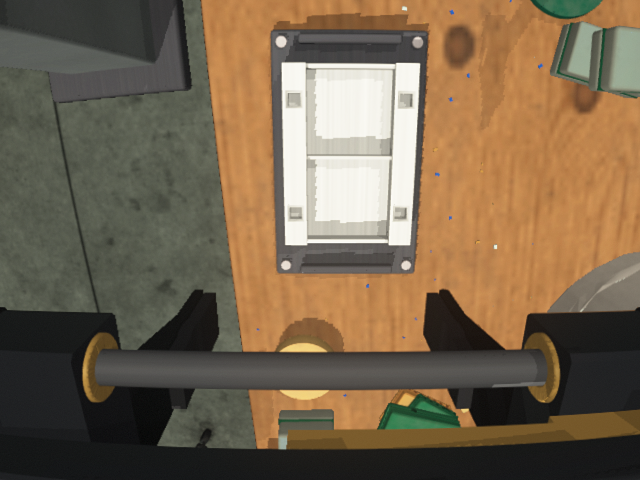

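The wrist view shows the dock with its four sockets near pixels (294,100), (405,100), (295,213) and (400,213). I'll zoom in for more precise positions.

Run:
```python
from h import *
im=cv2.imread('pics/w1.png')
t=[]
for u,v in [(294,100),(405,100),(295,213),(400,213)]:
    c=im[v-16:v+16,u-16:u+16]; t.append(cv2.resize(c,(380,288) if 0 else (290,290),interpolation=cv2.INTER_NEAREST))
cv2.imwrite('pics/s1.png',np.vstack([np.hstack(t[:2]),np.hstack(t[2:])]))
```

```text
(no output)
```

View pics/s1.png

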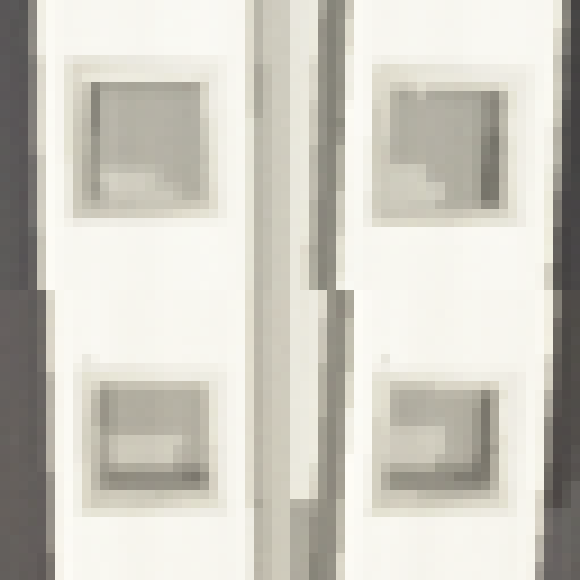

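Run:
```python
from h import *
im=cv2.imread('pics/w1.png'); i=dict(np.load('w1.npz')); i['k1']=float(i['k1'])
g=im[:,:,0].astype(float)
P=[]
for u,v in [(294,100),(405,100),(295,213),(400,213)]:
    c=g[v-11:v+12,u-11:u+12]
    m=(c<232).astype(np.uint8)
    n,l,st,ce=cv2.connectedComponentsWithStats(m)
    k=l[11,11]; x,y,w,h,a=st[k]; 
    ctr=(u-11+x+(w-1)/2, v-11+y+(h-1)/2)
    p=onz(i,*ctr,.032); P.append(p[:2]); print(w,h,a,ctr,p)
P=np.array(P); TL,TR,BL,BR=P
print('ctr',P.mean(0),'len',np.linalg.norm(TL-BL),np.linalg.norm(TR-BR),'wid',np.linalg.norm(TL-TR),np.linalg.norm(BL-BR))
for d in (TL-BL,TR-BR): print('yaw',np.degrees(np.arctan2(-d[0],d[1])))
for d in (TR-TL,BR-BL): print('yawx',np.degrees(np.arctan2(d[1],d[0])))
D=np.array([onz(i,*c,.018)[:2] for c in [(281,42),(418,42),(286,265.5),(406,265.5)]])
print(D.mean(0),np.linalg.norm(D[0]-D[2]),np.linalg.norm(D[0]-D[1]),'yaw',[np.degrees(np.arctan2(-d[0],d[1])) for d in (D[0]-D[2],D[1]-D[3])])
```

```text
18 19 319 (np.float64(293.5), np.float64(99.0)) [ 0.45861856 -0.23852513  0.032     ]
18 19 311 (np.float64(405.5), np.float64(99.0)) [ 0.55406536 -0.24359726  0.032     ]
17 18 284 (np.float64(295.0), np.float64(212.5)) [ 0.45264106 -0.33776015  0.032     ]
18 18 265 (np.float64(400.5), np.float64(212.5)) [ 0.54870572 -0.34317685  0.032     ]
ctr [ 0.50350768 -0.29076485] len 0.0994148896561384 0.09972371187236798 wid 0.09558147421486358 0.09621724880772937
yaw -3.4470884851374763
yaw -3.0808383922178804
yawx -3.041893655934073
yawx -3.2272591562194877
[ 0.50349122 -0.29489935] 0.20433917253590606 0.11816752981570437 yaw [np.float64(-3.2777351457110098), np.float64(-3.3524893912649425)]
```

Lower tray centre is about (0.5035, −0.2908), yaw −3.2°, and the socket spacing comes out right. Now to the tray.

Emit:
jog_arm --increments '[[[0,0,-1,0.01,0.04,0.01,-1],[0,0,-2,0.015,0.085,0.02,-1],[0,0,-3,0.02,0.13,0.03,-1],[0,0,-4,0.025,0.175,0.03,-1],[0,0,-5,0.03,0.22,0.03,-1],[0,0,-6,0.035,0.265,0.03,-1],[0,0,-7,0.04,0.31,0.03,-1],[0,0,-8,0.045,0.355,0.03,-1]]]'

```text
time: 2.1
position: [0.5221, 0.0246, 0.2817]
tool_rot: [-0.447, 0.549, -0.547, 0.446]
ft_force: [1.4, -0.9, 0.1]
grip_width: 0.0871
```

Emit:
jog_arm --increments '[[[0,0,-0.5,0.005,0.045,0,-1],[0,0,-1,0.007,0.09,0,-1],[0,0,-1.5,0.01,0.135,-0.01,-1],[0,0,-1.5,0.012,0.175,-0.02,-1],[0,0,-1.5,0.012,0.195,-0.03,-1],[0,0,-1.5,0.012,0.195,-0.03,-1],[0,0,-1.5,0.012,0.195,-0.03,-1],[0,0,-1.5,0.012,0.195,-0.03,-1]]]'

```text
time: 2.9
position: [0.5348, 0.2178, 0.2521]
tool_rot: [-0.439, 0.555, -0.554, 0.439]
ft_force: [-0.4, 0.6, 0.1]
grip_width: 0.0872
```

Run:
```python
from h import *
i,im=snap('wrist','pics/w2.png')
o=get_obs(); print(o['position'],o['tool_rot'],o['ft_force'],o['time'])
np.savez('w2.npz',**i)
```

```text
[0.53486066 0.2178354  0.25225984] [-0.43868905  0.55536662 -0.5537271   0.43875522] [0.79212662 0.12407917 0.12352896] 2.95
```

View pics/w2.png

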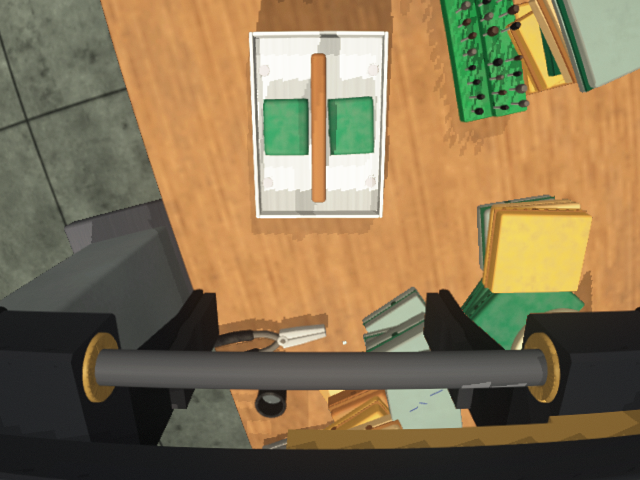

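The wrist view shows the tray with its handle running from (319,54) to (318,202) and a green mould on each side. This confirms the choice. Next I'll measure the handle and rim.

Run:
```python
from h import *
im=cv2.imread('pics/w2.png'); i=dict(np.load('w2.npz')); i['k1']=float(i['k1'])
hsv=cv2.cvtColor(im,cv2.COLOR_BGR2HSV)
x0,y0,x1,y1=296,45,345,210
m=((hsv[y0:y1,x0:x1,1]>90)&(hsv[y0:y1,x0:x1,0]<25)).astype(np.uint8)
n,l,st,ce=cv2.connectedComponentsWithStats(m); k=1+st[1:,4].argmax(); print(st[k])
c=max(cv2.findContours((l==k).astype(np.uint8),0,1)[0],key=cv2.contourArea)
r=cv2.minAreaRect(c); print(r)
x,y,w,h,a=st[k]
ys=np.arange(y+6,y+h-6); mid=[np.nonzero(l[q]==k)[0].mean() for q in ys]
f=np.polyfit(ys+y0,np.array(mid)+x0,1)
t,b=y+y0-.5,y+h+y0-.5
A=onz(i,np.polyval(f,t),t,.069);B=onz(i,np.polyval(f,b),b,.069)
print(A,B,(A+B)/2,np.linalg.norm(A-B),'yaw',np.degrees(np.arctan2(-(A-B)[0],(A-B)[1])))
C=np.array([onz(i,*c,.031)[:2] for c in [(250,33),(387,33),(257,216.5),(381.5,216.5)]])
print(C.mean(0),np.linalg.norm(C[0]-C[2]),np.linalg.norm(C[0]-C[1]),[np.degrees(np.arctan2(-d[0],d[1])) for d in (C[0]-C[2],C[1]-C[3])])
crop(im,230,20,410,230,2.8,'pics/c3.png')
o=get_obs()
from scipy.spatial.transform import Rotation as R
z=R.from_quat(o['tool_rot']).as_matrix(); print(z, np.degrees(np.arctan2(z[1,2],z[0,2])))
```

```text
[  15    8   15  149 2143]
((22.0, 82.0), (148.0, 14.0), 90.0)
[0.56057587 0.33865374 0.069     ] [0.53472583 0.2267398  0.069     ] [0.54765085 0.28269677 0.069     ] 0.11486058690863613 yaw -13.006160744992846
[0.54777798 0.28195841] 0.15755641388972422 0.11390488667028457 [np.float64(-13.132296376919408), np.float64(-12.988455054245977)]
[[-0.23009155 -0.0013652   0.97316803]
 [-0.97316781  0.00187644 -0.23008887]
 [-0.00151198 -0.99999731 -0.00176032]] -13.30232477972592
```

View pics/c3.png

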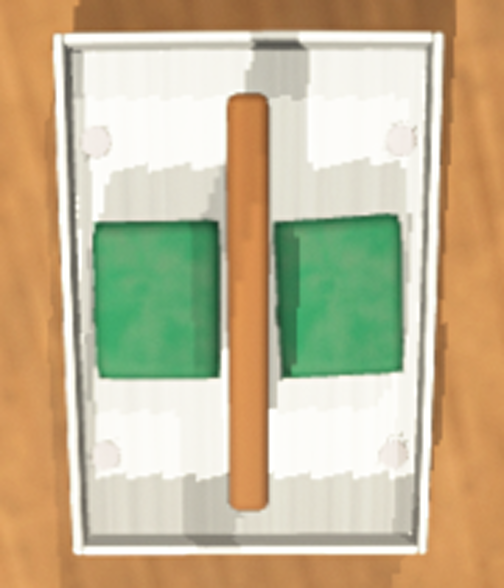

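Tray at (0.5477, 0.2825), yaw −13.05°. Handle and rim agree. I'll move over it and descend.

Emit:
jog_arm --increments '[[[0,0,0.3,0.006,0.03,-0.02,-1],[0,0,0.3,0.013,0.06,-0.05,-1],[0,0,0.3,0.013,0.0647,-0.085,-1],[0,0,0.3,0.013,0.0647,-0.12,-1],[0,0,0.3,0.013,0.0647,-0.145,-1],[0,0,0.3,0.013,0.0647,-0.15,-1],[0,0,0.3,0.013,0.0647,-0.15,-1]]]'

```text
time: 3.65
position: [0.5482, 0.2814, 0.1021]
tool_rot: [-0.44, 0.555, -0.553, 0.439]
ft_force: [0.5, -0.0, 0.9]
grip_width: 0.087
```

Run:
```python
from h import *
i,im=snap('wrist','pics/w3.png')
o=get_obs(); print(o['position'],o['tool_rot'],o['ft_force'],o['time'])
```

```text
[0.54901265 0.28192129 0.10325674] [-0.43922003  0.554302   -0.55312051  0.44033255] [-0.35280455  0.71547275  0.40179491] 3.7
```

View pics/w3.png

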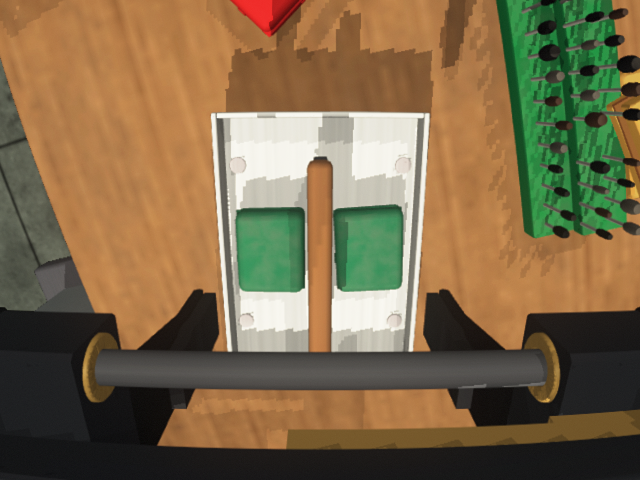

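The fingers straddle the handle and it lies centred between them at column 320. Now down and close.

Emit:
jog_arm --increments '[[[0,0,0,-0.001,0.0005,-0.02,-1],[0,0,0,-0.001,0.0005,-0.04,-1],[0,0,0,-0.001,0.0005,-0.055,-1],[0,0,0,-0.001,0.0005,-0.0595,-1],[0,0,0,-0.001,0.0005,-0.0595,-1],[0,0,0,-0.001,0.0005,-0.0595,-1]]]'

```text
time: 4.3
position: [0.5488, 0.2826, 0.0447]
tool_rot: [-0.439, 0.554, -0.553, 0.441]
ft_force: [-0.5, 0.0, -0.1]
grip_width: 0.0872
```

Emit:
jog_arm --increments '[[[0,0,0,0,0,0,0.4],[0,0,0,0,0,0,0.6],[0,0,0,0,0,0,0.8],[0,0,0,0,0,0,1],[0,0,0,0,0,0,1],[0,0,0,0,0,0,1],[0,0,0,0,0,0,1],[0,0,0,0,0,0,1]]]' --squeeze 40

```text
time: 5.1
position: [0.5488, 0.2826, 0.0446]
tool_rot: [-0.439, 0.554, -0.553, 0.441]
ft_force: [-0.5, 0.3, -0.4]
grip_width: 0.0309
```

Emit:
jog_arm --increments '[[[0,0,0,0,0,0,1],[0,0,0,0,0,0,1],[0,0,0,0,0,0,1],[0,0,0,0,0,0,1],[0,0,0,0,0,0,1],[0,0,0,0,0,0,1],[0,0,0,0,0,0,1]]]'

```text
time: 5.8
position: [0.5482, 0.2827, 0.0446]
tool_rot: [-0.439, 0.554, -0.553, 0.441]
ft_force: [-2.2, 1.5, 2.1]
grip_width: 0.0113
```

Emit:
jog_arm --increments '[[[0,0,0,0,0,0.008,1],[0,0,0,0,0,0.02,1],[0,0,0,0,0,0.04,1],[0,0,0,0,0,0.065,1],[0,0,0,0,0,0.09,1],[0,0,0,0,0,0.115,1],[0,0,0,0,0,0.14,1],[0,0,0,0,0,0.165,1]]]'

```text
time: 6.6
position: [0.548, 0.2822, 0.2109]
tool_rot: [-0.439, 0.554, -0.553, 0.44]
ft_force: [0.5, 0.2, -6.3]
grip_width: 0.0117
```

Emit:
jog_arm --increments '[[[0,0,0,0,0,0.025,1],[0,0,0,0,0,0.05,1],[0,0,0,0,0,0.065,1],[0,0,0,0,0,0.075,1],[0,0,0,0,0,0.075,1],[0,0,0,0,0,0.075,1]]]'

```text
time: 7.2
position: [0.5473, 0.2819, 0.2851]
tool_rot: [-0.44, 0.554, -0.553, 0.44]
ft_force: [0.2, -0.2, -6.2]
grip_width: 0.0116
```

Run:
```python
from h import *
i,im=snap('wrist','pics/w4.png')
o=get_obs(); print(o['position'],o['tool_rot'],o['ft_force'],o['moment'],o['grip_width'],o['time'])
snap('scene','pics/sc4.png')
np.savez('w4.npz',**i)
```

```text
[0.5470768  0.28187296 0.28458898] [-0.43987952  0.55455094 -0.5529917   0.43952183] [ 0.33928665  1.318254   -7.1912672 ] [ 0.00098015 -0.07799923 -0.02246463] 0.011533139993761328 7.25
```

View pics/w4.png

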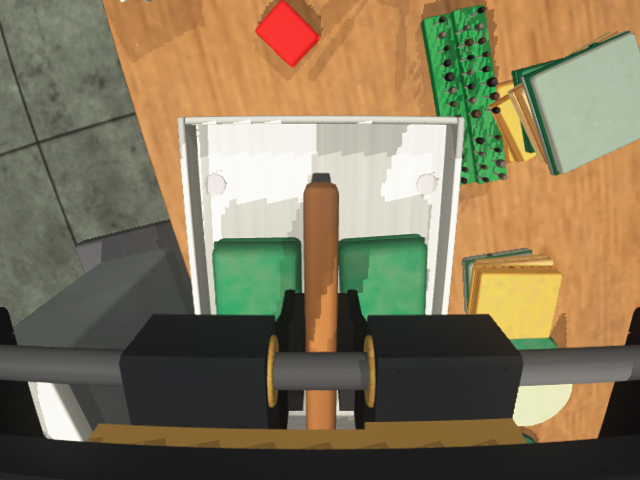

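View pics/sc4.png

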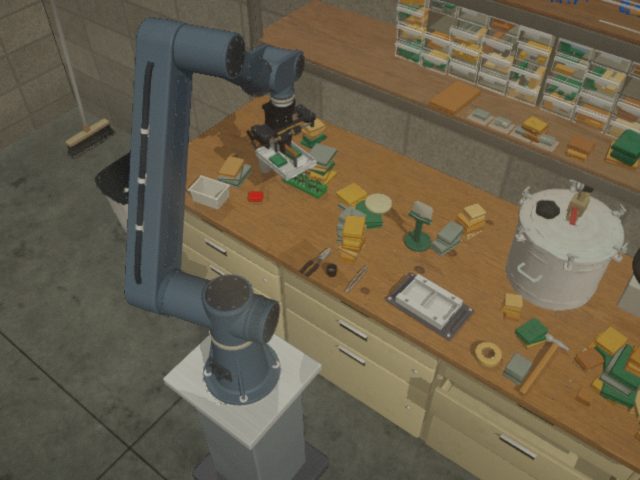

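Tray is lifted and hangs level with both moulds inside. Wrist view: far rim corners at (182,119) and (461,119). I'll check the tray's pose in the grip and the drop distance.

Run:
```python
from h import *
from scipy.spatial.transform import Rotation as R
i=dict(np.load('w4.npz')); i['k1']=float(i['k1'])
o=get_obs()
M=R.from_quat(o['tool_rot']).as_matrix(); print('jaw yaw',np.degrees(np.arctan2(M[1,2],M[0,2])),'down',M[:,1])
zt=o['position'][2]-0.0446
A=onz(i,181.5,118,zt+.031);B=onz(i,461,118,zt+.031)
print(A,B,np.linalg.norm(A-B),'yaw',np.degrees(np.arctan2((B-A)[1],(B-A)[0])))
m=(A+B)/2; yw=np.radians(-13.1); ydir=np.array([-np.sin(yw),np.cos(yw)])
print('centre',m[:2]-ydir*.08, o['position'])
im=cv2.imread('pics/w4.png'); crop(im,170,100,470,250,2.6,'pics/c4.png')
```

```text
jaw yaw -13.099280909146827 down [-0.00220147  0.0013009  -0.99999673]
[0.51034532 0.37158676 0.27073403] [0.6199453  0.34619636 0.27073403] 0.11250256612953072 yaw -13.04329693383441
centre [0.5470132  0.28097348] [0.54705873 0.28187728 0.28433403]
```

View pics/c4.png

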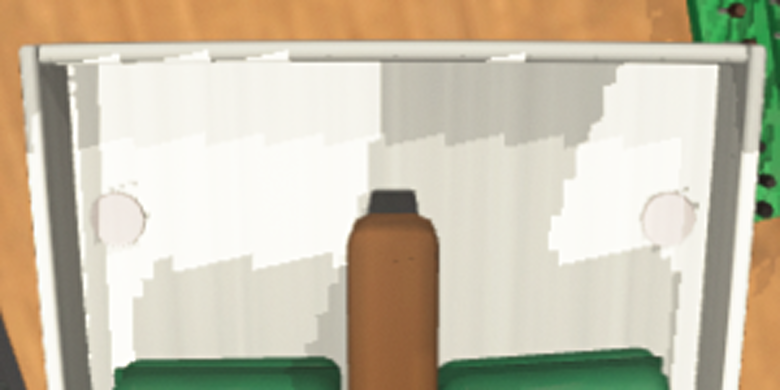

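Emit:
jog_arm --increments '[[[0,0,0.2,-0.001,-0.01,0,1],[0,0,0.5,-0.003,-0.03,0,1],[0,0,1,-0.005,-0.058,0,1],[0,0,1.5,-0.008,-0.09,0,1],[0,0,2,-0.01,-0.122,0,1],[0,0,2.5,-0.012,-0.154,0,1],[0,0,3,-0.015,-0.186,0,1],[0,0,3.5,-0.017,-0.218,0,1]]]'

```text
time: 8.1
position: [0.529, 0.062, 0.2837]
tool_rot: [-0.457, 0.541, -0.539, 0.456]
ft_force: [1.0, -0.2, -6.5]
grip_width: 0.0112
```

Emit:
jog_arm --increments '[[[0,0,0.5,-0.002,-0.032,0,1],[0,0,1,-0.005,-0.064,0,1],[0,0,1.5,-0.007,-0.096,0,1],[0,0,2,-0.01,-0.128,0,1],[0,0,2.5,-0.012,-0.16,0,1],[0,0,3,-0.015,-0.192,0,1],[0,0,3.5,-0.017,-0.224,0,1],[0,0,4,-0.018,-0.25,0,1]]]'

```text
time: 8.9
position: [0.5098, -0.1902, 0.2831]
tool_rot: [-0.476, 0.525, -0.522, 0.474]
ft_force: [-0.2, 0.5, -6.4]
grip_width: 0.0116
```

Emit:
jog_arm --increments '[[[0,0,1,-0.002,-0.025,0,1],[0,0,1.5,-0.004,-0.055,0,1],[0,0,2,-0.006,-0.08,-0.01,1],[0,0,2.35,-0.006,-0.095,-0.035,1],[0,0,2.35,-0.0063,-0.1003,-0.065,1],[0,0,2.35,-0.0063,-0.1003,-0.1,1],[0,0,2.35,-0.0063,-0.1003,-0.13,1],[0,0,2.35,-0.0063,-0.1003,-0.15,1]]]'

```text
time: 9.7
position: [0.5014, -0.29, 0.1301]
tool_rot: [-0.487, 0.517, -0.511, 0.484]
ft_force: [0.1, -0.5, -5.8]
grip_width: 0.0119
```

Emit:
jog_arm --increments '[[[0,0,0,0,0,-0.01,1],[0,0,0,0,0,-0.01,1],[0,0,0,0,0,-0.01,1]]]'

```text
time: 10.0
position: [0.5017, -0.2906, 0.1205]
tool_rot: [-0.487, 0.517, -0.511, 0.484]
ft_force: [-0.1, -0.1, -4.9]
grip_width: 0.0115
```

```bash
cat >> h.py <<'E'
def st(n=0):
    from scipy.spatial.transform import Rotation as R
    o=get_obs(); M=R.from_quat(o['tool_rot']).as_matrix()
    print('t',round(o['time'],2),'p',o['position'].round(4),'yaw',np.degrees(np.arctan2(M[1,2],M[0,2])).round(2),'down',M[:,1].round(4),'F',o['ft_force'].round(1),'M',o['moment'].round(2),'w',round(o['grip_width'],4))
E
python3 - <<'E'
from h import *
st()
i,im=snap('wrist','pics/w5.png'); np.savez('w5.npz',**i)
j,im=snap('scene','pics/sc5.png')
crop(im,350,230,550,380,4,'pics/c5.png')
j,im=snap('top','pics/top5.png')
st()
E
```

```text
t 10.0 p [ 0.5017 -0.2906  0.1205] yaw -3.29 down [-0.0091  0.0023 -1.    ] F [-0.1 -0.1 -4.9] M [-0.03 -0.14  0.07] w 0.0115
t 10.15 p [ 0.5023 -0.2909  0.1216] yaw -3.27 down [-7.2e-03  7.0e-04 -1.0e+00] F [ 0.7  0.3 -5.9] M [-0.05 -0.16  0.  ] w 0.0119
```

View pics/w5.png

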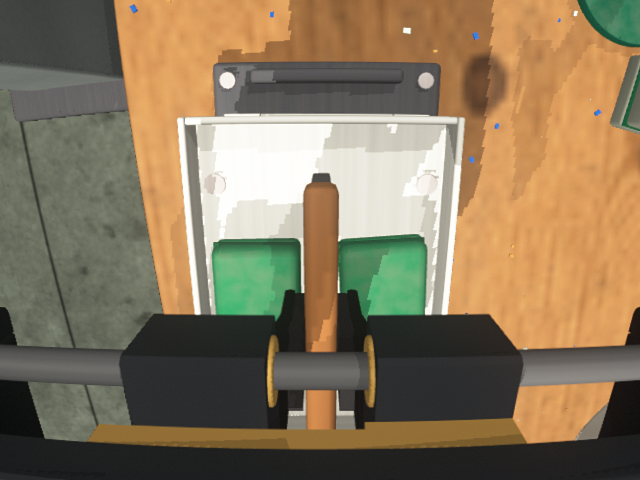

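View pics/c5.png

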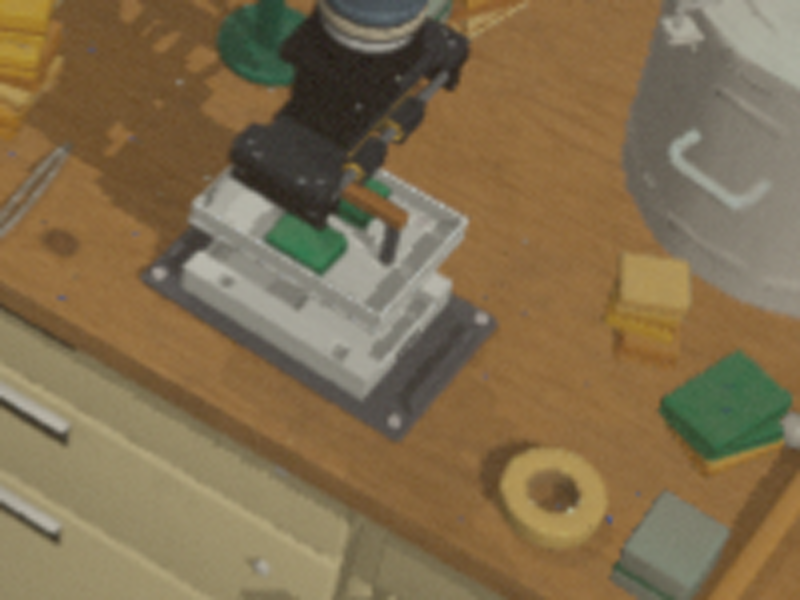

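Tray is poised about 45 mm above the sockets. In the wrist view the dock's far bolts are at (228,81) and (426,80), and the rim corners at (178,120) and (464,120). I'll check the relative alignment from this picture.

Run:
```python
from h import *
i=dict(np.load('w5.npz')); i['k1']=float(i['k1'])
im=cv2.imread('pics/w5.png')
hsv=cv2.cvtColor(im,cv2.COLOR_BGR2HSV)
B=[]
for u,v in [(228,81),(426,80)]:
    c=im[v-12:v+12,u-12:u+12].min(2); _,m=cv2.threshold(c,0,255,cv2.THRESH_OTSU)
    n,l,s,ce=cv2.connectedComponentsWithStats(m); k=l[12,12]; p=ce[k]+[u-12,v-12]; print(p,s[k])
    B.append(onz(i,*p,.018)[:2])
B=np.array(B); m=B.mean(0); d=B[1]-B[0]; print('bolts',B,m,np.linalg.norm(d),np.degrees(np.arctan2(d[1],d[0])))
yw=np.radians(-3.2); yd=np.array([-np.sin(yw),np.cos(yw)]); xd=np.array([np.cos(yw),np.sin(yw)])
T=np.array([onz(i,u,v,.1075)[:2] for u,v in [(178,118.5),(464,118.5)]]); d=T[1]-T[0]
print('rim',T,np.linalg.norm(d),np.degrees(np.arctan2(d[1],d[0])))
C=T.mean(0)-yd*.08; print('tray c',C)
# dock from bolts in w1: bolt mid minus lower tray centre
j=dict(np.load('w1.npz')); j['k1']=float(j['k1'])
b1=np.mean([onz(j,*c,.018)[:2] for c in [(281,42),(418,42)]],0)
off=np.array([.5035,-.2908])-b1
D=m+off; print('socket centre now',D,'need move',D-C,'in dock xy',(D-C)@xd,(D-C)@yd)
crop(im,170,50,470,220,2.6,'pics/c6.png')
```

```text
[226.84951456  79.96116505] [  3   3  16  17 206]
[425.545  79.97 ] [  4   4  16  17 200]
bolts [[ 0.45096957 -0.1884517 ]
 [ 0.56766955 -0.19498665]] [ 0.50931956 -0.19171917] 0.11688280670776482 -3.205093220823213
rim [[ 0.44864086 -0.20855011]
 [ 0.56279656 -0.21497763]] 0.11433650259488906 -3.222628282920688
tray c [ 0.50125299 -0.29163913]
socket centre now [ 0.50340904 -0.28980794] need move [0.00215605 0.00183119] in dock xy 0.0020504705529524217 0.0019486897234469373
```

View pics/c6.png

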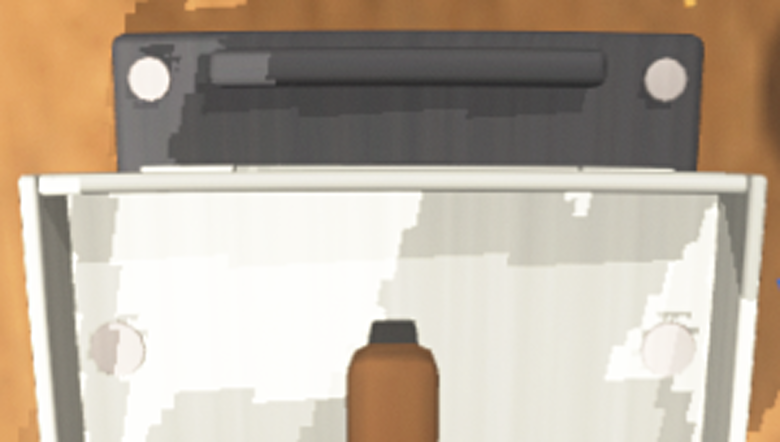

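Emit:
jog_arm --increments '[[[0,-0.4,0,0.0016,0.0008,-0.005,1],[0,-0.4,0,0.0016,0.0008,-0.015,1],[0,-0.4,0,0.0016,0.0008,-0.025,1],[0,-0.4,0,0.0016,0.0008,-0.032,1],[0,-0.4,0,0.0016,0.0008,-0.036,1],[0,-0.4,0,0.0016,0.0008,-0.036,1],[0,-0.4,0,0.0016,0.0008,-0.036,1]]]'

```text
time: 10.85
position: [0.504, -0.2901, 0.0854]
tool_rot: [-0.485, 0.514, -0.514, 0.486]
ft_force: [-0.2, -0.8, -5.6]
grip_width: 0.0114
```

Run:
```python
from h import *
st()
i,im=snap('wrist','pics/w7.png'); np.savez('w7.npz',**i)
st()
B=[]
for u,v in [(228,81),(426,80)]:
    c=im[v-45:v+25,u-30:u+30].min(2); m=(c>150).astype(np.uint8)
    n,l,s,ce=cv2.connectedComponentsWithStats(m)
    for k in range(1,n):
        if s[k,4]>60: print(ce[k]+[u-30,v-45],s[k])
crop(im,150,30,490,220,2.3,'pics/c7.png')
j,im=snap('scene','pics/sc7.png'); crop(im,360,240,500,345,5.5,'pics/c8.png')
```

```text
t 10.85 p [ 0.504  -0.2901  0.0854] yaw -3.27 down [-3.e-04  8.e-04 -1.e+00] F [-0.2 -0.8 -5.6] M [-0.04 -0.1   0.02] w 0.0114
t 10.9 p [ 0.5042 -0.2902  0.0857] yaw -3.28 down [ 1.e-04  4.e-04 -1.e+00] F [ 0.2 -0.  -5.7] M [ 0.01 -0.09 -0.02] w 0.0116
[206.5528169   76.83098592] [  0  31  18  20 284]
[434.84166667  76.77916667] [ 31  33  17  18 240]
```

View pics/c7.png

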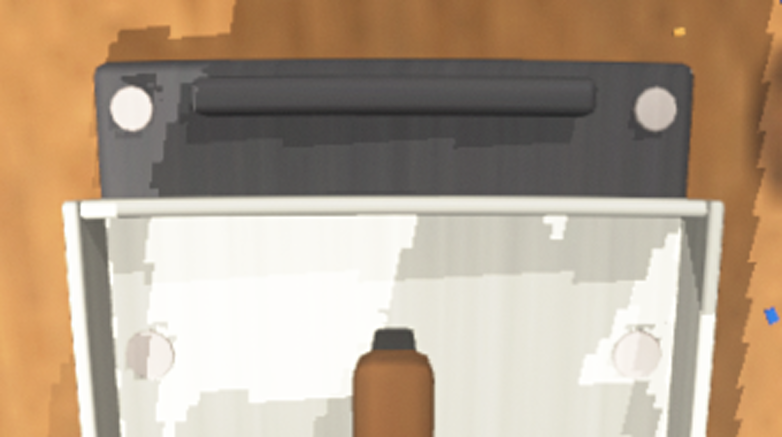

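View pics/c8.png

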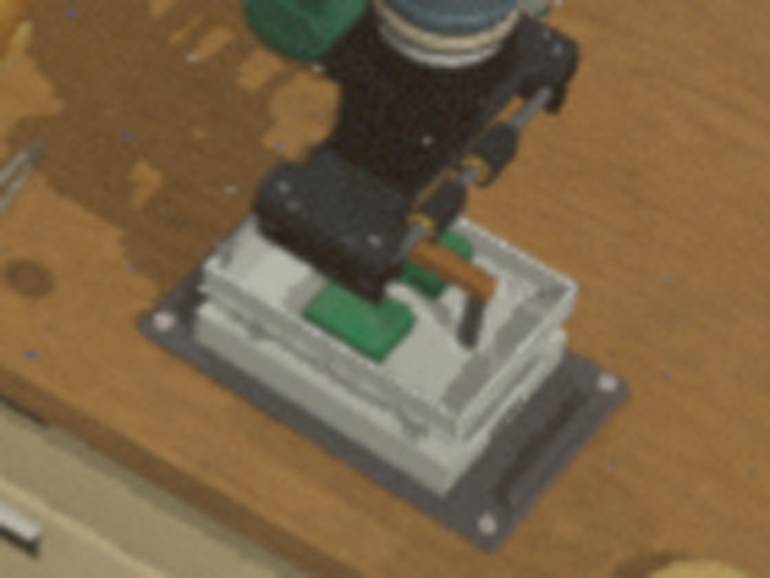

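Left/right, the rim midpoint (column 320.6) and the bolt midpoint (320.9) agree. I'll check along the dock with the same method.

Run:
```python
from h import *
for f,rimz,v,bolt,us in [('w5',.108,117.6,[(227,80),(425.5,80)],(177.7,464.3)),('w7',.072,117.3,[(206.9,76.8),(434.8,76.8)],(177,464.3))]:
    i=dict(np.load(f+'.npz')); i['k1']=float(i['k1'])
    m=np.mean([onz(i,*p,.018)[:2] for p in bolt],0); T=np.mean([onz(i,u,v,rimz)[:2] for u in us],0)
    yw=np.radians(-3.25); yd=np.array([-np.sin(yw),np.cos(yw)]); xd=np.array([np.cos(yw),np.sin(yw)])
    j=dict(np.load('w1.npz')); j['k1']=float(j['k1'])
    b1=np.mean([onz(j,*c,.018)[:2] for c in [(281,42),(418,42)]],0)
    D=m+np.array([.5035,-.2908])-b1; C=T-yd*.08
    print(f,'D',D,'C',C,'need dock xy',(D-C)@xd,(D-C)@yd)
```

```text
w5 D [ 0.50343922 -0.28983034] C [ 0.50120733 -0.29127366] need dock xy 0.0021464731261355632 0.0015675274159688856
w7 D [ 0.50351783 -0.28983229] C [ 0.50368485 -0.29071175] need dock xy -0.0002166095281306041 0.000868581824320785
```

Emit:
jog_arm --increments '[[[0,0,0,-0.0002,0.0005,-0.002,1],[0,0,0,-0.0002,0.0005,-0.004,1],[0,0,0,-0.0002,0.0005,-0.006,1],[0,0,0,-0.0002,0.0005,-0.008,1],[0,0,0,-0.0002,0.0005,-0.009,1],[0,0,0,-0.0002,0.0005,-0.01,1],[0,0,0,-0.0002,0.0005,-0.01,1]]]'

```text
time: 11.65
position: [0.504, -0.2897, 0.0757]
tool_rot: [-0.485, 0.514, -0.514, 0.486]
ft_force: [0.3, 0.6, -5.7]
grip_width: 0.0116
```

Emit:
jog_arm --increments '[[[0,0,0,0,0,-0.001,1],[0,0,0,0,0,-0.002,1],[0,0,0,0,0,-0.002,1]]]'

```text
time: 11.95
position: [0.5039, -0.2897, 0.0736]
tool_rot: [-0.485, 0.514, -0.514, 0.486]
ft_force: [0.4, -0.9, -6.1]
grip_width: 0.0117
```

```bash
python3 -c "
from h import *
st()"
```

```text
t 11.95 p [ 0.5039 -0.2897  0.0736] yaw -3.27 down [-1.e-04  6.e-04 -1.e+00] F [ 0.4 -0.9 -6.1] M [ 0.04 -0.1  -0.01] w 0.0117
```

Tray origin is now about 29 mm up with no reaction force, so the pins are entering the sockets. I'll carry on down gently.

Emit:
jog_arm --increments '[[[0,0,0,0,0,-0.001,1],[0,0,0,0,0,-0.002,1],[0,0,0,0,0,-0.003,1],[0,0,0,0,0,-0.003,1]]]'

```text
time: 12.35
position: [0.5038, -0.2896, 0.0704]
tool_rot: [-0.485, 0.514, -0.514, 0.486]
ft_force: [0.1, 0.0, -5.5]
grip_width: 0.0115
```

Emit:
jog_arm --increments '[[[0,0,0,0,0,-0.0007,1],[0,0,0,0,0,-0.0014,1],[0,0,0,0,0,-0.0014,1]]]'

```text
time: 12.65
position: [0.5037, -0.2895, 0.0689]
tool_rot: [-0.485, 0.514, -0.514, 0.486]
ft_force: [0.4, -0.1, -6.1]
grip_width: 0.0114
```

Emit:
jog_arm --increments '[[[0,0,0,0,0,-0.0005,1],[0,0,0,0,0,-0.001,1],[0,0,0,0,0,-0.001,1]]]'

```text
time: 12.95
position: [0.5038, -0.2896, 0.0686]
tool_rot: [-0.485, 0.514, -0.514, 0.486]
ft_force: [-1.8, 0.8, 1.4]
grip_width: 0.0115
```

Emit:
jog_arm --increments '[[[0,0,0,0,0,-0.0005,1],[0,0,0,0,0,-0.001,1],[0,0,0,0,0,-0.001,1]]]'

```text
time: 13.25
position: [0.5038, -0.2896, 0.0686]
tool_rot: [-0.485, 0.514, -0.514, 0.486]
ft_force: [-2.4, 2.2, 5.3]
grip_width: 0.0115
```

It stopped at TCP z 0.0686, exactly the pins-home height, with a gentle 5 N reaction. Releasing.

Emit:
jog_arm --increments '[[[0,0,0,0,0,0.0005,0.6],[0,0,0,0,0,0.0005,0.4],[0,0,0,0,0,0.0005,0],[0,0,0,0,0,0.0005,-0.4],[0,0,0,0,0,0.0005,-0.4],[0,0,0,0,0,0.0005,-0.4],[0,0,0,0,0,0.0005,-0.4]]]'

```text
time: 13.95
position: [0.5038, -0.2896, 0.0691]
tool_rot: [-0.485, 0.514, -0.514, 0.486]
ft_force: [0.2, 0.5, -0.0]
grip_width: 0.0563
```

Run:
```python
from h import *
st()
i,im=snap('wrist','pics/w9.png'); np.savez('w9.npz',**i)
```

```text
t 13.95 p [ 0.5038 -0.2896  0.0691] yaw -3.26 down [-0.e+00  3.e-04 -1.e+00] F [ 0.2  0.5 -0. ] M [-0.01 -0.07 -0.05] w 0.0563
```

View pics/w9.png

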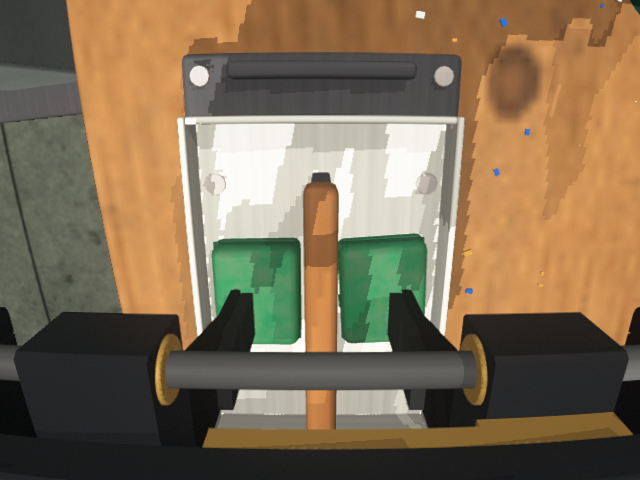

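The fingers are open and free, and the tray hasn't moved. I'll rise straight up.

Emit:
jog_arm --increments '[[[0,0,0,0,0,0.01,-0.4],[0,0,0,0,0,0.03,-0.4],[0,0,0,0,0,0.06,-0.4],[0,0,0,0,0,0.1,-0.4],[0,0,0,0,0,0.14,-0.4],[0,0,0,0,0,0.18,-0.4],[0,0,0,0,-0.02,0.2,-0.4],[0,0,0,0,-0.04,0.2,-0.4]]]'

```text
time: 14.8
position: [0.5056, -0.3313, 0.2741]
tool_rot: [0.486, -0.51, 0.517, -0.486]
ft_force: [0.7, -0.1, -0.1]
grip_width: 0.061
```

Emit:
jog_arm --increments '[[[0,0,0,0,0,0,-0.4],[0,0,0,0,0,0,-0.4],[0,0,0,0,0,0,-0.4],[0,0,0,0,0,0,-0.4]]]'

```text
time: 15.2
position: [0.505, -0.3301, 0.2726]
tool_rot: [0.486, -0.512, 0.516, -0.486]
ft_force: [-0.0, -0.6, 0.2]
grip_width: 0.0609
```

Run:
```python
from h import *
st()
i,im=snap('wrist','pics/w10.png'); np.savez('w10.npz',**i)
j,im=snap('scene','pics/sc10.png'); crop(im,340,230,500,350,5,'pics/c10.png')
```

```text
t 15.2 p [ 0.505  -0.3301  0.2726] yaw -3.16 down [ 0.0046 -0.0038 -1.    ] F [-0.  -0.6  0.2] M [-0.   -0.1   0.03] w 0.0609
```

View pics/w10.png

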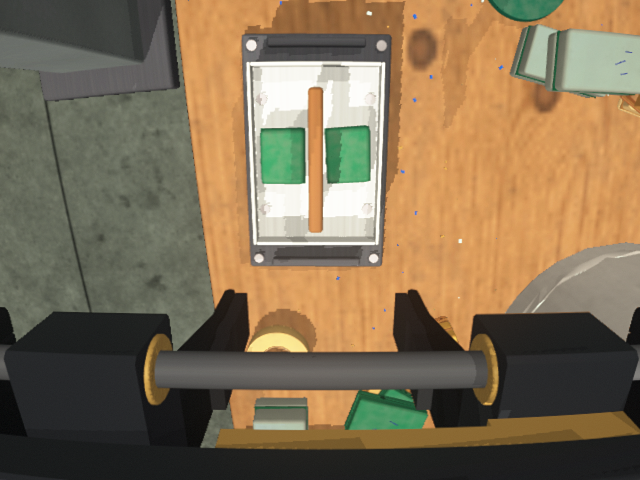

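View pics/c10.png

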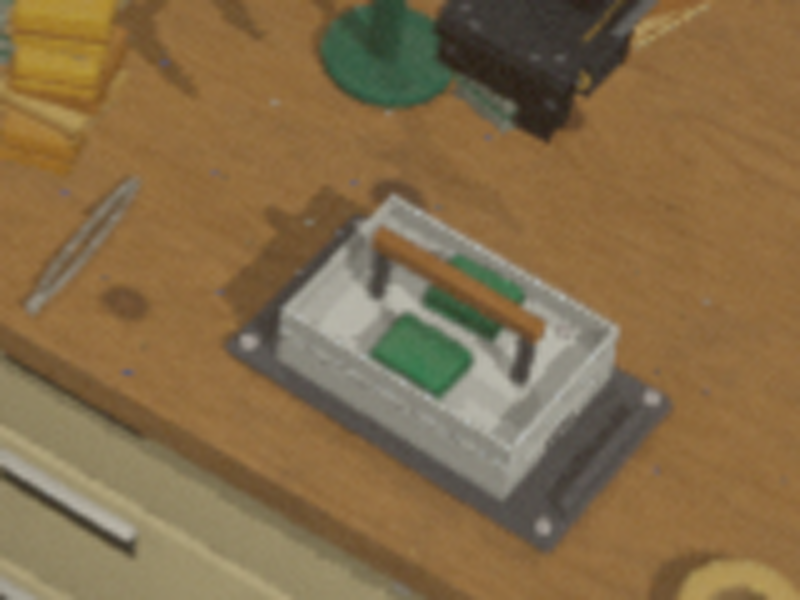

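The tray sits flush on the lower tray with no gap and both moulds inside. The gripper is clear. Final numeric check, then hand in.

Run:
```python
from h import *
i=dict(np.load('w10.npz')); i['k1']=float(i['k1'])
C=np.array([onz(i,*c,.055)[:2] for c in [(247,62.5),(384.5,62.5),(254,245),(378.5,245)]])
D=np.array([onz(i,*c,.018)[:2] for c in [(251,46),(381.5,45.5),(259,259),(373.5,259)]])
print(np.linalg.norm(C[0]-C[2]),np.linalg.norm(C[0]-C[1]))
y=D[0]+D[1]-D[2]-D[3]; y/=np.linalg.norm(y); x=np.array([y[1],-y[0]]); d=C.mean(0)-D.mean(0)
print('tray in dock x,y',d@x,d@y); t=C[0]+C[1]-C[2]-C[3]; print('yaw diff deg',np.degrees(np.arctan2(t@x,t@y)))
st()
hand_in()
```

```text
0.1597318088201286 0.11454171229777534
tray in dock x,y -4.4021890458115613e-05 0.004529909473827494
yaw diff deg -0.1482962510600526
t 15.3 p [ 0.5053 -0.3304  0.2731] yaw -3.15 down [ 0.0054 -0.0047 -1.    ] F [-0.2  0.5 -1.2] M [ 0.03 -0.11  0.  ] w 0.0608
the job is handed in; nothing more can be done
```

The mould tray is stacked on the clamped tray with its pins home, and I handed the job in at about 15.3 s. `hand_in()` gives no verdict, so I don't have a pass or fail.

I measured the four sockets and the tray from wrist-camera views, gripped the wooden handle, and carried the tray over the stacks with its pins about 0.24 m up. I squared it up above the sockets and lowered it in steps of 1–2 mm or less while watching the wrist force.

**Last checks:**
- **Height:** no upward push was felt until the tray reached its pins-home height, where it stopped with about 5 N in reaction.
- **Position on the dock:** about 0.0 mm across, 4.5 mm along, and 0.15° out of line with the dock, measured from the final wrist picture.
- **Level and moulds:** the final pictures show the tray flush and level with both moulds inside.
- **Robot clear:** the gripper is open and about 0.2 m above the dock, touching nothing.
- **Bystanders:** I saw no sign of contact with the pliers, loupe, tape or tweezers, but I did not measure their positions again.

**One disagreement:** the camera and arm readings differed by about 1–2 mm during alignment, so I used a value between them. The pins went in without needing any search.

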